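Nudge a slide carrier onto the locating pin of a microscope stage

ROBOT

A 7-joint arm with a two-finger parallel gripper is mounted at the origin on the work surface. World frame = base frame: x ahead of the robot, y to its left, z up, the work surface at z = 0. Lengths are in mm, angles in rad, forces in N, time in s.
With the tool pointing down it reaches from about 400 to 875 mm from the base axis. Payload 4.4 kg.
Tool frame: the origin (TCP) lies between the finger pads; the fingertips stand ctrl.finger_overhang ahead of it and the grasp point (between the pads) lies 11 mm behind it (ctrl.finger_overhang is the distance from the TCP to the fingertips, in mm); z points along the fingers, y is the direction in which the jaws open and shut (so a half turn about z gives the same grasp; the last joint's range is limited). The gripper opens to 85 mm and grips with 20 to 120 N. Pads are 22 mm wide; open, the fingers measure 114 mm over their backs; the gripper's body (76 mm by 85 mm) begins 54 mm behind the grasp point. The pads swing forward as they close: fully open they stand 13 mm farther back than shut.
Start: joints at [1.054, 0.628, 0.038, 1.517, -0.027, 0.996, -0.02], TCP at [283.224, -585.066, 239.313] pointing down, gripper open.
Joint ranges: [-3.06, 3.06], [-0.37, 2.12], [-1.25, 1.32], [0.18, 2.47], [-1.1, 4.24], [0.23, 1.98], [-2.94, 2.94]. Speed limits (rad/s): [2.57, 2.57, 3.14, 3.14, 3.14, 3.14, 3.14].

INTERFACE

Orientations are given as [roll, pitch, yaw] about the fixed x, y, z axes, in that order (R = Rz(yaw) Ry(pitch) Rx(roll)).
In Python, from cell import ctrl gives the robot as it stands. The module is installed in compiled form; this text tells all that it offers.
- The arm moves only by the tool step_arm, never from a script. Its argument "deltas" is a list that holds one entry, the list of rows, each a list of 7 numbers: the opening, from 0 (shut) to 1 (fully open), then the shift along the world's x, y, z in mm, then the turn, a rotation vector about the world's x, y, z in rad. In form: [[[grip, tx, ty, tz, rx, ry, rz], ...]]. A call has 1 to 10 rows; each row shifts and turns the commanded pose from where the row before left it; what a row does not reach is not made up. A row lasts 1/12 s, in which the tool goes at most 41.7 mm and 7.16 degrees, less where a joint would pass 70% of its speed; a pose out of reach is approached as far as the arm can. A call is refused whole if a number of a shift passes 41.7 or a number of a turn 0.125, either way. A call with a gripper value outside its range is refused whole. The fingers move at their own pace and stop on an object; the grip force is fixed at half the most. Time passes only in rows, so rows that do not move let the fingers close. It gives the time, the measured TCP pose, the force and the opening at its end, in the units of the state.
- ctrl.read_state(): the state, without advancing time (a new reading comes with each control period).
- ctrl.get_image(name): name is "side" or "top" or "wrist"; returns (picture, depth): 480x640x3 uint8, red, green, blue; 480x640 float32, mm along the optical axis (not along the pixel's ray), 0 where there is no reading.
- ctrl.camera_info(name): a dict with "intrinsics" (3x3 intrinsics, pixels), "rvec" (rotation vector, rad) and "tvec" (3), from world to camera coordinates, as OpenCV has them. Camera axes: x right, y down, z forward; pixel columns grow to the right and rows downward; lengths in mm; the calibration is good to about 2 mm. A picture is of the moment at which its call begins: read the wrist's pose just before it. camera_info takes no time and is no camera call; for the wrist camera it gives the pose at the moment of the call.
- ctrl.finish_job(): hands the job in, once; it reports no verdict.
The state is a dict: "clock": time; "qpos": joint angles; "qd": joint speeds; "tau": joint torques, N m; "eef_pos": TCP position; "tool_rot": TCP orientation; "force": force on the tool from outside, world axes, zero at the start; "torque": the same for the moment, N m; "width": finger opening in mm.
Only numpy, scipy, OpenCV 4.12 (cv2) and the standard library are available. Lean on these libraries where they do the work, as an engineer would, in place of code of your own. Each camera call takes 0.05 s, during which the arm holds its last target.

TASK

On the measuring-microscope stage, the slide carrier (the thick aluminium plate with one round hole) lies askew on the raised loading shelf. Without picking it up, nudge it square against the steel fence and then slide it gently along the fence off the shelf, until its hole drops over the locating pin and it lies flat and fully home on the sunken bed, square to the fence. Leave the beaker and the measuring cylinder standing where they are.

Things in the scene. Friction and masses are not known exactly. Their poses are not given: they have to be found in the camera images.
- stage: Fixed low grey-painted stage, 300 x 150 mm, fence bar along one long side, micrometer drums low on two sides (below 35 mm). Origin: at bench level, right below the step between its two top surfaces, on the pin line. x runs along the fence from loading shelf to sunken bed, z up. Tops above the bench: shelf (x -160 to 0 mm) 45.5 mm, sunken bed (x 0 to 140 mm) 40 mm.
- fence_mid (a point): Middle of the steel fence's inner upright face, at the height of its top edge, 53.5 mm above the bench. In the stage's frame the face is the line y = -45 mm, x from -160 to +140 mm; the bar is 12 mm thick behind it. The opposite long side (y = +93 mm) is open. Friction is high: a plate pushed at mid-side while askew binds with a corner on the fence; push its lagging end first, or push with two spread points.
- slot_mid (a point): Middle of the short pin slot in the bed's surface, at x = +40, y = 0, z = 40 mm in the stage's frame. A fixed steel pin, 10 mm diameter, bevelled top, 5 mm proud of the bed, is clamped in it at an unmeasured place: y = 0, x anywhere from 32 to 48 mm. Find it by touch: the plate rides over it, slightly tipped, until the hole meets it; then the plate drops and the pin blocks the push.
- carrier_mid (a point): Centre (half-way up) of the carrier, a loose aluminium plate 110 (its x) x 90 (its y) x 12 mm, 0.2 to 0.45 kg, glass slide on its front (+x) half, one hole in its rear half. Starts flat on the shelf, x axis within 0.22 rad of the stage's x, centre 14 to 32 mm short of its place at the fence. With its long side against the fence its hole is on the pin line y = 0. Slides at 1 to 5 N.
- carrier_hole (a point): Centre of the carrier's through hole (14 mm in diameter, 2 mm play all round the pin), at the underside of the plate: 29 mm behind the plate's centre on its x axis, 26 mm from its rear edge. Fully home it is 40 mm above the bench.
- beaker: Glass beaker, 66 mm across and 90 mm high, standing on the bench beyond the sunken end of the stage. Origin: centre of its underside.
- cylinder: Glass measuring cylinder, 68 mm foot, 164 mm high, standing on the bench behind the fence side of the stage. Origin: centre of its underside.
There are look-alikes about, which are no part of the job. What is shaped like the part that bears carrier_mid but red or yellow is not meant.

How it is judged:
By the outcome, as a careful person would: the job done as asked, in the order asked, and still so for the second after the job is handed in, with the robot touching nothing.
It also fails if it takes over 54 s, if anything falls off the work surface, if the arm or the gripper's body presses on something with over 40 N, if the wrist force passes 120 N, or if a joint passes its speed limit or range.

## Working session

There is one attempt and no reset: what is moved stays moved. The work goes in short steps, Python scripts to look and compute and a tool call to move; the robot and the scene stay as the last step left them, time stands still between calls to the robot, and variables do not carry over. Pictures are saved under pics/ and viewed, and the job is handed in when it is done.

Besides the shell and the picture viewer there is one more tool, called after "Call:" by a JSON object that holds its "op" and its "data", one argument or row to a line. step_arm: Moves the arm, as the interface text tells. Its arguments: {"type":"object","properties":{"deltas":{"type":"array"}},"required":["deltas"]}

```bash
mkdir -p pics; cat > h.py <<'E'
import numpy as np, cv2
from cell import ctrl
def snap(n,f):
    im,d=ctrl.get_image(n); ci=ctrl.camera_info(n)
    np.savez('pics/'+f+'.npz',im=im,d=d,K=ci['intrinsics'],r=ci['rvec'],t=ci['tvec'])
    cv2.imwrite('pics/'+f+'.png',im[:,:,::-1])
def load(f):
    z=np.load('pics/'+f+'.npz'); return z
def world(f,u,v,z=None):
    q=load(f);K=np.array(q['K']);R,_=cv2.Rodrigues(np.array(q['r'],float).reshape(3));t=np.array(q['t']).reshape(3)
    ray=np.linalg.inv(K)@[u,v,1]
    if z is None:
        d=q['d'][int(round(v)),int(round(u))]; return R.T@(ray*d-t)
    c=-R.T@t; w=R.T@ray; return c+w*(z-c[2])/w[2]
def proj(f,P):
    q=load(f); return cv2.projectPoints(np.array(P,float).reshape(-1,3),np.array(q['r'],float),np.array(q['t'],float),np.array(q['K']),None)[0].reshape(-1,2)
def crop(f,x0,y0,x1,y1,s,o):
    im=cv2.imread('pics/'+f+'.png')[y0:y1,x0:x1]; cv2.imwrite('pics/'+o+'.png',cv2.resize(im,None,fx=s,fy=s,interpolation=cv2.INTER_CUBIC))
E
python3 - <<'E'
from h import *
s=ctrl.read_state(); print(s, ctrl.finger_overhang)
snap('top','top0'); snap('side','side0')
E
```

```text
{'clock': 0.0, 'qpos': array([ 1.05421288,  0.62933912,  0.03843387,  1.51834825, -0.02700936,
        0.99630324, -0.02001499]), 'qd': array([-0.00076735, -0.00087444, -0.00120005, -0.00159661, -0.00154196,
        0.00092773,  0.00158754]), 'tau': array([-2.24036798e-04, -5.63404834e+01,  1.22587703e+00, -1.93448085e+01,
        1.09715236e-02,  1.04401336e-02,  2.63345974e-06]), 'eef_pos': array([ 282.95778538, -584.51231887,  238.39978444]), 'tool_rot': array([-3.13971237e+00,  1.15395556e-05,  4.50770357e-01]), 'force': array([ 0.27691827, -0.28458084, -0.09003301]), 'torque': array([0.02666508, 0.03474523, 0.00646993]), 'width': 85.3994502166368} 8.0
```

View pics/top0.png

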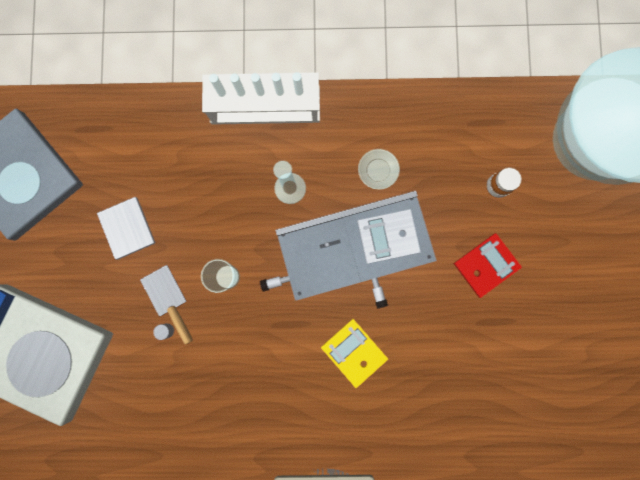

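View pics/side0.png

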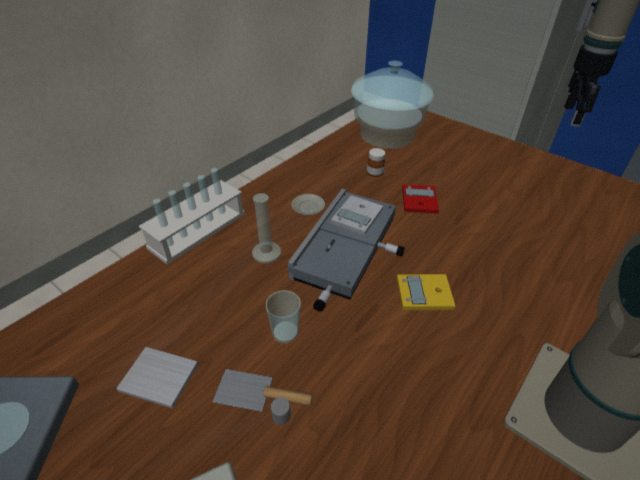

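```bash
python3 - <<'E'
from h import *
crop('top0',260,180,450,310,4,'top0c')
for u,v in [(390,236),(278,234),(416,196),(297,299),(435,262),(290,187),(219,276)]:
    print(u,v,world('top0',u,v).round(0))
E
```

```text
390 236 [ 588. -141.   55.]
278 234 [595.  87.  54.]
416 196 [ 670. -197.   51.]
297 299 [463.  50.  41.]
435 262 [ 537. -243.   -3.]
290 187 [688.  60.  73.]
219 276 [513. 220.   2.]
```

View pics/top0c.png

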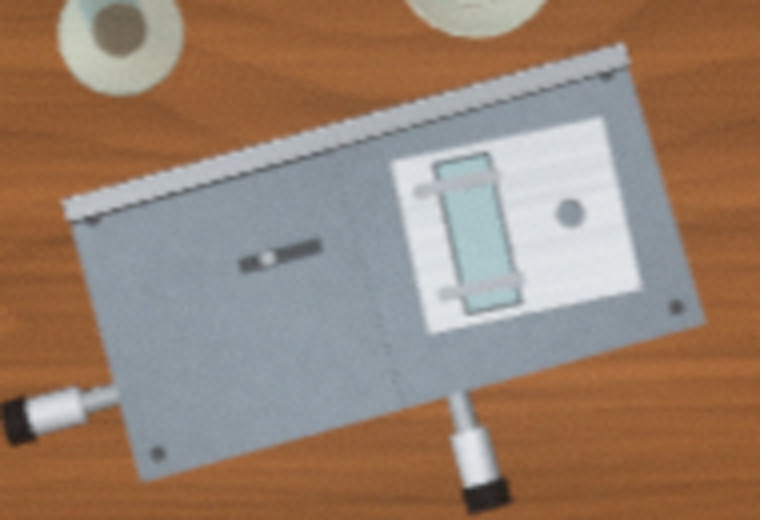

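```bash
cat >> h.py <<'E'
from scipy.optimize import least_squares
def S2W(p,P):
    P=np.atleast_2d(np.array(P,float)); c,s=np.cos(p[2]),np.sin(p[2])
    return np.c_[p[0]+c*P[:,0]-s*P[:,1], p[1]+s*P[:,0]+c*P[:,1], P[:,2]]
def W2S(p,P):
    P=np.atleast_2d(np.array(P,float)); c,s=np.cos(p[2]),np.sin(p[2]); d=P[:,:2]-p[:2]
    return np.c_[c*d[:,0]+s*d[:,1], -s*d[:,0]+c*d[:,1], P[:,2]]
def fit(f,pix,P,p0):
    r=least_squares(lambda p:(proj(f,S2W(p,P))-pix).ravel(),p0); return r.x,r.fun.reshape(-1,2)
E
python3 - <<'E'
from h import *
def up(a): return (np.array(a,float)+.5)/4-.5+np.array([260,180])
pix=up([(704,323),(143,480),(628,64),(66,212),(405,402)])
P=[(-160,93,45.5),(140,93,40),(-160,-45,53.5),(140,-45,53.5),(0,93,43)]
p,r=fit('top0',pix,P,[590,-60,1.83]); print(p,r.round(1)); np.save('p.npy',p)
for a,z in [((267,258),45),((240,266),40),((321,245),40),((603,118),57.5),((640,290),57.5),((428,333),57.5),((390,160),57.5),((570,213),57.5)]:
    print(a,W2S(p,world('top0',*up(a),z)).round(1))
E
```

```text
[587.87745432 -56.29068724   1.82562636] [[ 0.3 -0.4]
 [-1.  -0.6]
 [ 0.9 -0.7]
 [ 0.3  1. ]
 [-0.5  0.7]]
(267, 258) [[47.1  2.2 45. ]]
(240, 266) [[61.6  2.  40. ]]
(321, 245) [[18.3  2.6 40. ]]
(603, 118) [[-136.8  -20.2   57.5]]
(640, 290) [[-130.    69.1   57.5]]
(428, 333) [[-21.   61.6  57.5]]
(390, 160) [[-26.4 -28.3  57.5]]
(570, 213) [[-107.    22.1   57.5]]
```

```bash
python3 - <<'E'
from h import *
p=np.load('p.npy'); print(S2W(p,[(-78,100,0),(-78,56,0),(-150,0,0)]).round(1), p[2]-np.pi/2)
print('xs',np.cos(p[2]),np.sin(p[2]))
E
```

```text
[[ 510.8 -157.     0. ]
 [ 553.3 -145.9    0. ]
 [ 625.7 -201.4    0. ]] 0.2548300329061275
xs -0.2520809340734194 0.9677061551300955
```

Call:
{"op": "step_arm", "data": {
  "deltas": [
    [[0.55,16,30,-2,0,0,-0.014],[0.55,16,30,-2,0,0,-0.014],[0.55,16,30,-2,0,0,-0.014],[0.55,16,30,-2,0,0,-0.014],[0.55,16,30,-2,0,0,-0.014],[0.55,16,30,-2,0,0,-0.014],[0.55,16,30,-2,0,0,-0.014],[0.55,16,30,-2,0,0,-0.014],[0.55,16,30,-2,0,0,-0.014],[0.55,16,30,-2,0,0,-0.014]]
  ]
}}

```text
clock: 0.93
eef_pos: [443.5, -283.4, 219.0]
tool_rot: [-3.141, 0.0, 0.31]
force: [1.2, 0.2, -0.2]
width: 46.9
```

Call:
{"op": "step_arm", "data": {
  "deltas": [
    [[0.55,16,30,-2,0,0,-0.014],[0.55,16,30,-2,0,0,-0.014],[0.55,16,30,-2,0,0,-0.014],[0.55,16,30,-2,0,0,-0.014],[0.55,0,0,0,0,0,0]]
  ]
}}

```text
clock: 1.35
eef_pos: [510.7, -156.4, 210.6]
tool_rot: [-3.137, -0.003, 0.265]
force: [-0.1, 1.5, 0.8]
width: 46.9
```

```bash
python3 - <<'E'
from h import *
snap('wrist','w1');s=ctrl.read_state(); print(s['clock'],s['eef_pos'],s['tool_rot'],s['width'],s['force'],ctrl.finger_overhang)
E
```

```text
1.4 [ 508.88325597 -160.24792592  210.70040252] [-3.13923508e+00 -5.32139673e-04  2.62764399e-01] 47.32425074399114 [-0.35362162 -0.70176464  0.99794613] 8.0
```

View pics/w1.png

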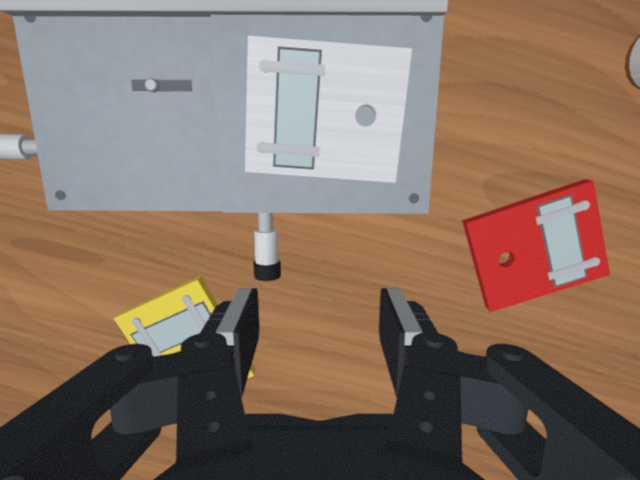

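```bash
python3 - <<'E'
from h import *
crop('w1',0,0,250,220,3,'w1a'); crop('w1',220,0,460,220,3,'w1b')
E
```

```text
(no output)
```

View pics/w1a.png

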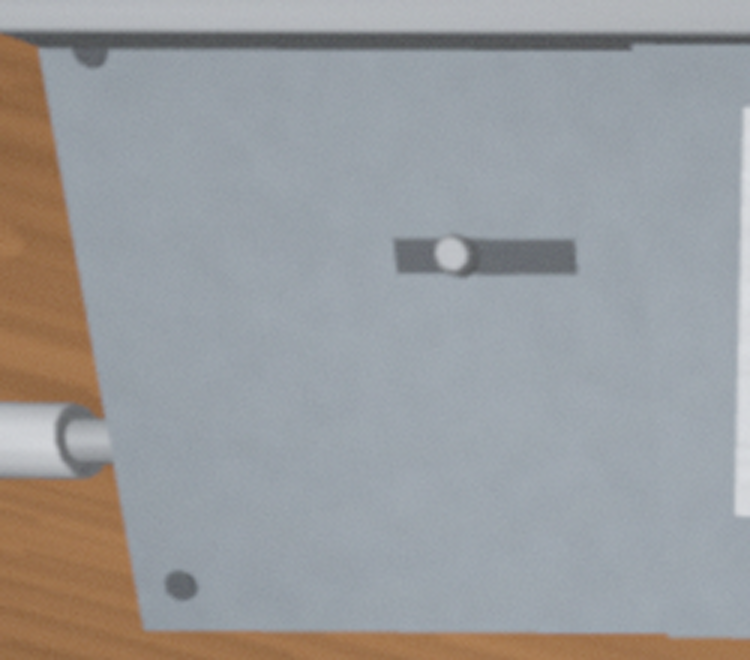

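View pics/w1b.png

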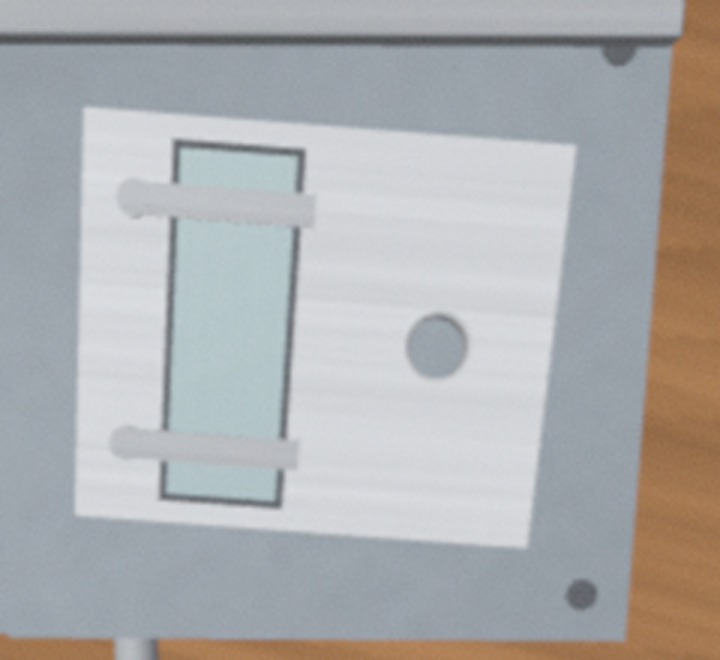

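```bash
python3 - <<'E'
from h import *
def ua(a,o=0): return (np.array(a,float)+.5)/3-.5+np.array([o,0])
pix=np.array([ua((40,47)),ua((145,630)),ua((667,632)),ua((682,35),220),ua((672,44),220),ua((625,640),220),ua((485,256))])
P=[(140,-45,40),(140,93,40),(0,93,42.7),(-160,-45,53.5),(-160,-45,45.5),(-160,93,45.5),(40,0,40)]
p,r=fit('w1',pix,P,[590,-60,1.83]); print(p,r.round(1)); np.save('p1.npy',p)
print('pin',W2S(p,world('w1',*ua((453,253)),45)))
C=[W2S(p,world('w1',*ua(a,220),57.5))[0] for a in [(83,107),(576,145),(528,548),(75,515)]]
C=np.array(C);print(C.round(1),C.mean(0),np.arctan2(*(C[0]-C[1])[[1,0]]),np.arctan2(*(C[3]-C[2])[[1,0]]))
print('hole',W2S(p,world('w1',*ua((437,346),220),57.5)))
e=ctrl.read_state()['eef_pos'];print(W2S(p,e))
print(np.cos(p[2]),np.sin(p[2]))
E
```

```text
[585.74414533 -61.84592207   1.82879316] [[-0.7  0.1]
 [-0.2 -0.3]
 [ 1.3  0.4]
 [ 0.   0.2]
 [-0.3  0.5]
 [-0.4 -0.7]
 [ 0.4 -0.3]]
pin [[45.99950589  0.09218495 45.        ]]
[[ -27.   -29.3   57.5]
 [-137.1  -21.9   57.5]
 [-131.4   68.2   57.5]
 [ -21.    60.7   57.5]] [-79.11877207  19.42950564  57.5       ] -0.06644888409273418 -0.06812029872411784
hole [[-107.49641304   21.17309616   57.5       ]]
[[-75.53458446  99.42372566 210.70040252]]
-0.25514419464192206 0.9669030147540781
```

```bash
python3 - <<'E'
from h import *
print(ctrl.read_state()['eef_pos'])
snap('wrist','w2');print(ctrl.read_state()['eef_pos'])
crop('w2',0,0,250,220,3,'w2a'); crop('w2',220,0,460,220,3,'w2b')
P=[(140,-45,40),(140,93,40),(0,93,42.7),(-160,-45,53.5),(-160,-45,45.5),(-160,93,45.5),(40,0,40)]
for k in ['p','p1']: print(proj('w2',S2W(np.load(k+'.npy'),P)).round(1).tolist())
E
```

```text
[ 508.88325597 -160.24792592  210.70040252]
[ 507.65001349 -163.15697045  210.85943913]
[[-1.2, 6.8], [36.4, 202.8], [212.8, 204.0], [435.7, 2.3], [432.3, 6.0], [417.9, 205.4], [149.9, 76.8]]
[[6.7, 13.1], [43.8, 207.7], [219.7, 208.4], [442.4, 7.4], [438.8, 10.9], [424.3, 209.1], [157.1, 82.1]]
```

View pics/w2a.png

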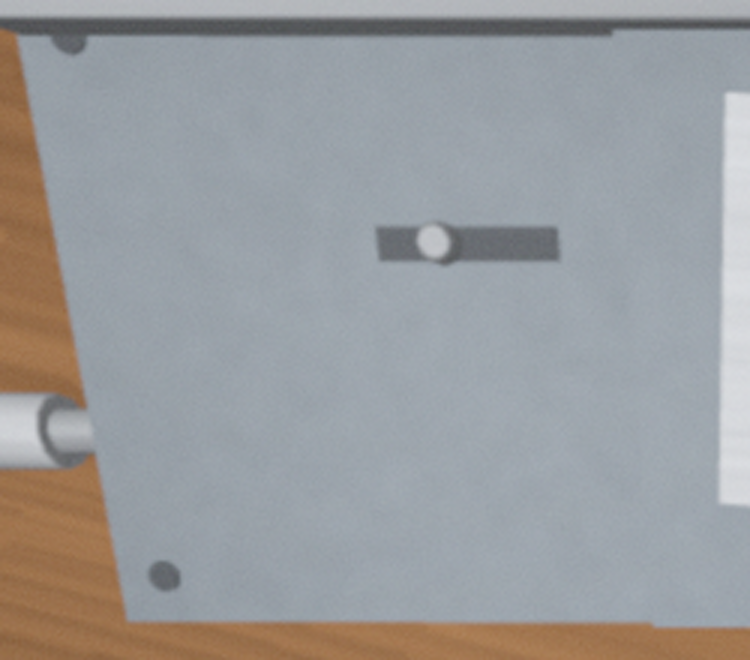

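View pics/w2b.png

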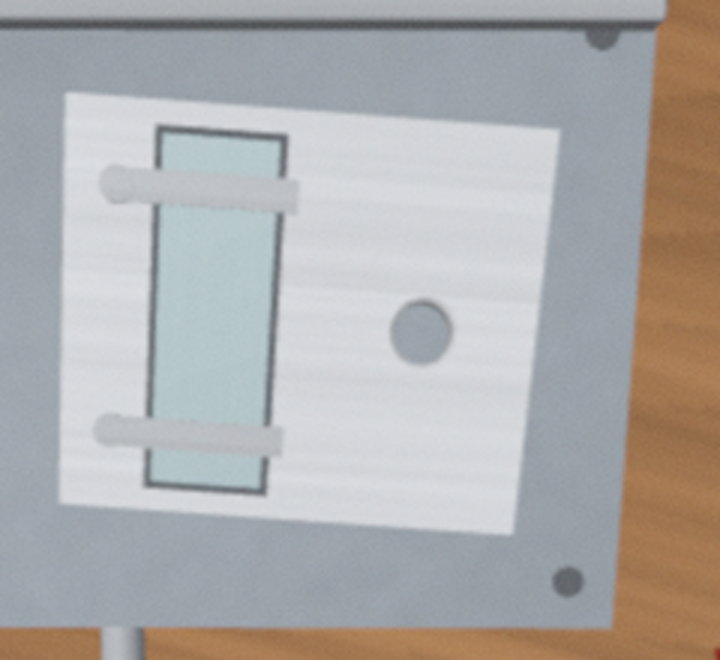

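```bash
cat >> h.py <<'E'
def ua(a,o=0): return (np.array(a,float)+.5)/3-.5+np.array([o,0])
PS=[(140,-45,40),(140,93,40),(0,93,42.7),(-160,-45,53.5),(-160,-45,45.5),(-160,93,45.5),(40,0,40)]
E
python3 - <<'E'
from h import *
pix=np.array([ua((18,34)),ua((126,621)),ua((652,624)),ua((666,20),220),ua((657,30),220),ua((611,628),220),ua((468,244))])
p,r=fit('w2',pix,PS,[590,-60,1.83]); print(p,r.round(1)); np.save('p2.npy',p)
print('pin',W2S(p,world('w2',*ua((434,241)),45)))
C=np.array([W2S(p,world('w2',*ua(a,220),57.5))[0] for a in [(65,92),(560,130),(513,534),(58,502)]])
print(C.round(1),C.mean(0),np.arctan2(*(C[0]-C[1])[[1,0]]),np.arctan2(*(C[3]-C[2])[[1,0]]))
s=ctrl.read_state();print(s['eef_pos'],W2S(p,s['eef_pos']),s['tool_rot'])
E
```

```text
[586.35063783 -60.84571833   1.82609102] [[-0.3  0.1]
 [ 0.5 -0.5]
 [ 1.2 -0.3]
 [-0.3  0.3]
 [-0.8  0.5]
 [-0.4 -0.4]
 [ 0.2 -0.3]]
pin [[46.2390874   0.10723079 45.        ]]
[[ -27.1  -29.5   57.5]
 [-137.3  -22.2   57.5]
 [-131.4   67.7   57.5]
 [ -20.9   60.3   57.5]] [-79.15991811  19.07840259  57.5       ] -0.0667246525245032 -0.06669508321397608
[ 507.65001349 -163.15697045  210.85943913] [[-79.12092071 101.98657013 210.85943913]] [-3.14084680e+00  6.09477389e-04  2.59046902e-01]
```

Call:
{"op": "step_arm", "data": {
  "deltas": [
    [[0.75,3,1,-28,0,0,0],[0.75,3,1,-28,0,0,0],[0.75,3,1,-28,0,0,0],[0.75,3,0.5,-28,0,0,0],[0.75,2,0,-28,0,0,0],[0.75,0,0,0,0,0,0],[0.75,0,0,0,0,0,0]]
  ]
}}

```text
clock: 2.03
eef_pos: [519.5, -162.8, 70.4]
tool_rot: [-3.14, 0.004, 0.253]
force: [0.3, -0.3, 0.0]
width: 64.1
```

```bash
python3 - <<'E'
from h import *
snap('side','s3');snap('wrist','w3');s=ctrl.read_state(); print(s['clock'],s['eef_pos'],s['tool_rot'],s['width'],s['force'],ctrl.finger_overhang)
p=np.load('p2.npy');print(W2S(p,s['eef_pos']))
a=proj('s3',s['eef_pos'])[0].astype(int);print(a)
crop('s3',a[0]-100,a[1]-80,a[0]+100,a[1]+70,4,'s3c')
E
```

```text
2.1333 [ 521.55377182 -162.84508911   72.63480116] [ 3.14027956e+00 -1.19196648e-03  2.53307747e-01] 64.18270422993652 [-0.13843011 -0.24810392 -0.01763784] 8.0
[[-82.33027172  88.45468808  72.63480116]]
[386 214]
```

View pics/s3c.png

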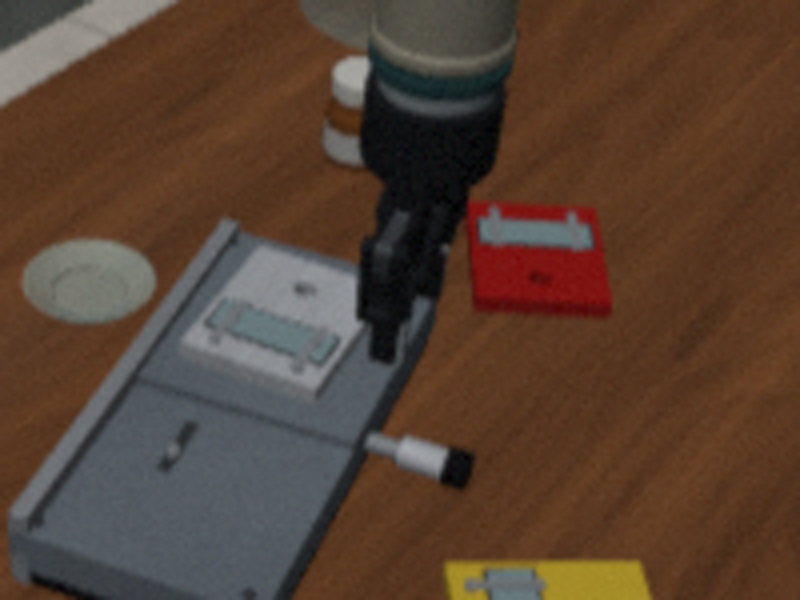

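View pics/w3.png

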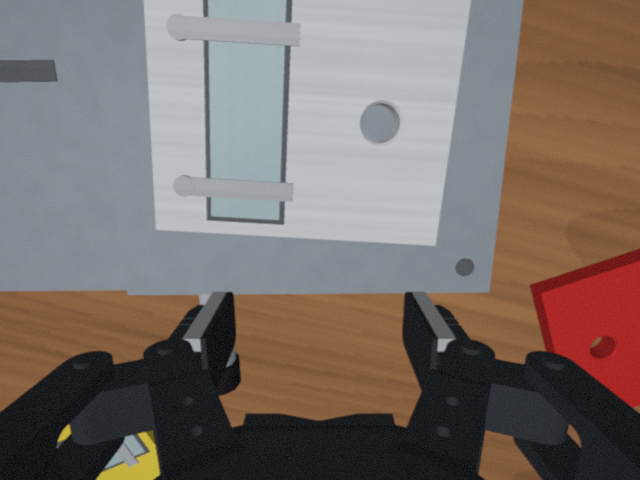

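Call:
{"op": "step_arm", "data": {
  "deltas": [
    [[0.75,0,0,-5,0,0,0],[0.75,0,0,-5,0,0,0],[0.75,0,0,-4,0,0,0],[0.75,0,0,0,0,0,0],[0.75,0,0,0,0,0,0]]
  ]
}}

```text
clock: 2.55
eef_pos: [521.1, -161.5, 57.3]
tool_rot: [-3.142, 0.0, 0.255]
force: [-0.2, -0.1, 0.1]
width: 63.7
```

Call:
{"op": "step_arm", "data": {
  "deltas": [
    [[0.75,0,0,-1,0,0,0],[0.75,0,0,-1,0,0,0],[0.75,0,0,-1,0,0,0],[0.75,0,0,0,0,0,0]]
  ]
}}

```text
clock: 2.88
eef_pos: [521.2, -161.5, 54.1]
tool_rot: [-3.141, 0.0, 0.255]
force: [0.1, 0.2, 0.9]
width: 64.2
```

Call:
{"op": "step_arm", "data": {
  "deltas": [
    [[0.75,0,0,-1,0,0,0],[0.75,0,0,0,0,0,0]]
  ]
}}

```text
clock: 3.05
eef_pos: [521.2, -161.5, 53.2]
tool_rot: [-3.141, 0.0, 0.255]
force: [0.2, -0.0, -0.8]
width: 64.2
```

Call:
{"op": "step_arm", "data": {
  "deltas": [
    [[0.75,0,0,-1,0,0,0],[0.75,0,0,0,0,0,0]]
  ]
}}

```text
clock: 3.22
eef_pos: [521.2, -161.5, 52.2]
tool_rot: [-3.141, 0.0, 0.255]
force: [0.9, -0.7, -0.1]
width: 64.1
```

Call:
{"op": "step_arm", "data": {
  "deltas": [
    [[0.75,0,0,-1,0,0,0],[0.75,0,0,0,0,0,0]]
  ]
}}

```text
clock: 3.38
eef_pos: [521.1, -161.5, 51.2]
tool_rot: [-3.142, 0.0, 0.255]
force: [0.3, 0.1, 0.6]
width: 63.8
```

Call:
{"op": "step_arm", "data": {
  "deltas": [
    [[0.75,0,0,-1,0,0,0],[0.75,0,0,-1,0,0,0],[0.75,0,0,0,0,0,0]]
  ]
}}

```text
clock: 3.63
eef_pos: [521.1, -161.5, 49.1]
tool_rot: [-3.141, 0.0, 0.255]
force: [-0.1, -0.1, -0.5]
width: 64.4
```

Call:
{"op": "step_arm", "data": {
  "deltas": [
    [[0.75,0,0,-1,0,0,0],[0.75,0,0,0,0,0,0]]
  ]
}}

```text
clock: 3.8
eef_pos: [521.1, -161.5, 48.2]
tool_rot: [-3.141, 0.0, 0.255]
force: [-0.3, 0.0, 0.5]
width: 63.8
```

Call:
{"op": "step_arm", "data": {
  "deltas": [
    [[0.75,0,0,-1,0,0,0],[0.75,0,0,0,0,0,0]]
  ]
}}

```text
clock: 3.97
eef_pos: [521.3, -161.6, 47.5]
tool_rot: [3.141, -0.0, 0.255]
force: [-0.2, -0.2, 3.3]
width: 64.1
```

Call:
{"op": "step_arm", "data": {
  "deltas": [
    [[0.75,0,0,2.5,0,0,0],[0.75,0,0,2,0,0,0],[0.75,1.94,0.5,0,0,0,0],[0.75,1.94,0.5,0,0,0,0],[0.75,1.94,0.5,0,0,0,0],[0.75,1.94,0.5,0,0,0,0],[0.75,1.94,0.5,0,0,0,0],[0.75,1.94,0.5,0,0,0,0],[0.75,1.94,0.5,0,0,0,0],[0.75,0,0,0,0,0,0]]
  ]
}}

```text
clock: 4.8
eef_pos: [534.5, -158.3, 51.7]
tool_rot: [-3.142, 0.001, 0.254]
force: [-1.2, -1.7, 0.7]
width: 64.2
```

Call:
{"op": "step_arm", "data": {
  "deltas": [
    [[0.75,1.94,0.5,0,0,0,0],[0.75,1.94,0.5,0,0,0,0],[0.75,1.94,0.5,0,0,0,0],[0.75,1.94,0.5,0,0,0,0],[0.75,1.94,0.5,0,0,0,0]]
  ]
}}

```text
clock: 5.22
eef_pos: [544.1, -155.4, 51.7]
tool_rot: [-3.141, 0.001, 0.255]
force: [-3.3, 0.8, 1.2]
width: 64.1
```

```bash
python3 - <<'E'
from h import *
snap('wrist','w4');s=ctrl.read_state(); print(s['clock'],s['eef_pos'],s['force'])
p=np.load('p2.npy');print(W2S(p,s['eef_pos']))
E
```

```text
5.2667 [ 544.83729332 -155.15271005   51.73533459] [-1.0423905  -0.48134662 -0.62394407]
[[-80.7670118   63.98324989  51.73533459]]
```

View pics/w4.png

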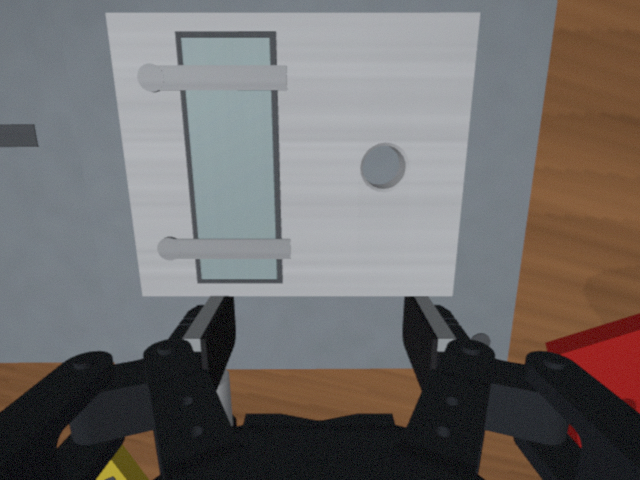

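Plate now squared onto both fingertips (near edge level at row 296, columns 142–453). Continuing to the fence.

Call:
{"op": "step_arm", "data": {
  "deltas": [
    [[0.75,1.94,0.5,0,0,0,0],[0.75,1.94,0.5,0,0,0,0],[0.75,0.97,0.25,0,0,0,0],[0.75,0.97,0.25,0,0,0,0]]
  ]
}}

```text
clock: 5.6
eef_pos: [550.6, -153.7, 51.7]
tool_rot: [-3.141, -0.0, 0.255]
force: [-2.2, 0.2, 0.1]
width: 64.2
```

Call:
{"op": "step_arm", "data": {
  "deltas": [
    [[0.75,0.97,0.25,0,0,0,0],[0.75,0.97,0.25,0,0,0,0],[0.75,0,0,0,0,0,0]]
  ]
}}

```text
clock: 5.85
eef_pos: [552.7, -153.3, 51.8]
tool_rot: [3.142, -0.001, 0.255]
force: [-0.6, 0.1, -0.7]
width: 64.1
```

Call:
{"op": "step_arm", "data": {
  "deltas": [
    [[0.75,0.97,0.25,0,0,0,0],[0.75,0.97,0.25,0,0,0,0]]
  ]
}}

```text
clock: 6.02
eef_pos: [554.1, -153.1, 51.8]
tool_rot: [-3.142, 0.0, 0.255]
force: [-3.3, -2.6, 0.3]
width: 64.0
```

Call:
{"op": "step_arm", "data": {
  "deltas": [
    [[0.75,0.97,0.25,0,0,0,0],[0.75,0.97,0.25,0,0,0,0]]
  ]
}}

```text
clock: 6.18
eef_pos: [554.2, -153.1, 51.7]
tool_rot: [-3.141, 0.004, 0.254]
force: [-7.4, -1.9, 5.7]
width: 63.6
```

Call:
{"op": "step_arm", "data": {
  "deltas": [
    [[0.75,0.97,0.25,0,0,0,0],[0.75,0,0,0,0,0,0]]
  ]
}}

```text
clock: 6.35
eef_pos: [554.2, -153.1, 51.7]
tool_rot: [-3.14, 0.005, 0.254]
force: [-8.0, -1.7, 4.3]
width: 64.1
```

Call:
{"op": "step_arm", "data": {
  "deltas": [
    [[0.75,-3,-1,0,0,0,0],[0.75,-5,-1,0,0,0,0],[0.75,0,0,30,0,0,0],[0.55,0,0,35,0,0,0],[0.55,0,0,35,0,0,0],[0.55,0,0,25,0,0,0],[0.55,0,0,0,0,0,0],[0.55,0,0,0,0,0,0]]
  ]
}}

```text
clock: 7.02
eef_pos: [551.1, -154.4, 178.8]
tool_rot: [3.139, -0.006, 0.255]
force: [0.2, -0.2, -0.6]
width: 46.5
```

```bash
python3 - <<'E'
from h import *
snap('wrist','w5');s=ctrl.read_state(); print(s['clock'],s['eef_pos'],s['force'],s['qpos'])
crop('w5',0,0,320,240,2.5,'w5a');crop('w5',250,0,570,240,2.5,'w5b')
E
```

```text
7.0667 [ 549.77158311 -154.07651495  177.26508226] [-1.17674014 -1.22213233 -0.05520189] [ 0.16982095  0.59201693  0.08381161  1.81066341 -0.07013265  0.7394794
 -1.02453189]
```

View pics/w5.png

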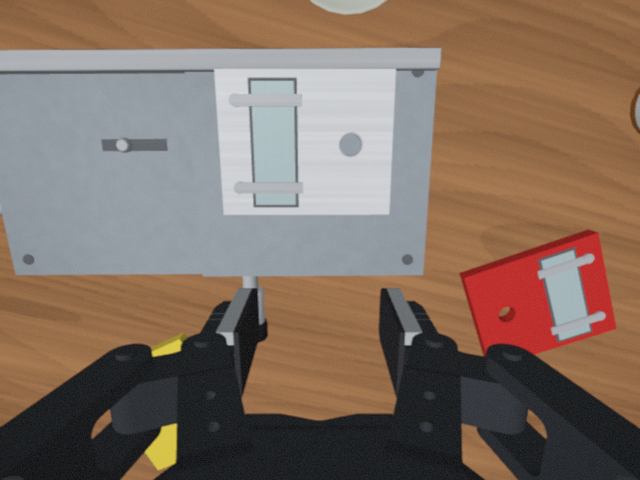

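View pics/w5b.png

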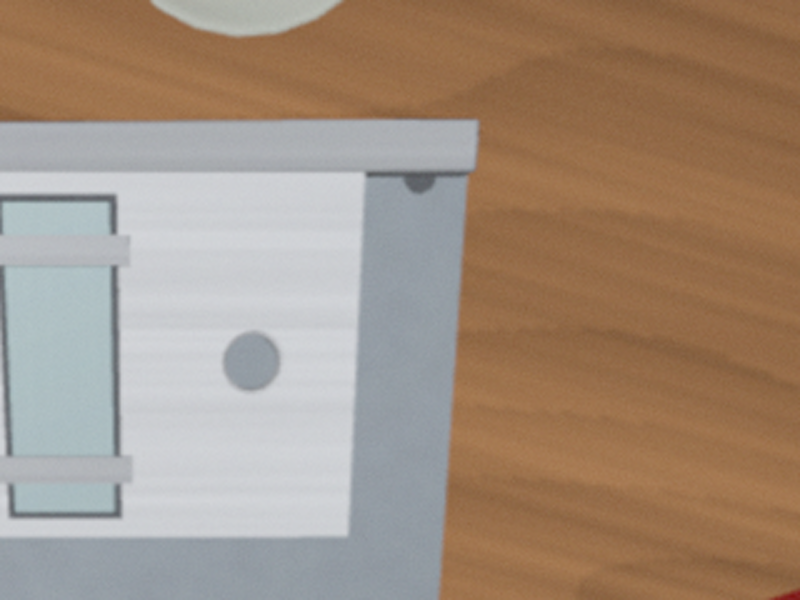

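```bash
python3 - <<'E'
from h import *
p=np.load('p2.npy')
u=lambda a:(np.array(a)+.5)/2.5-.5+np.array([250,0])
s=ctrl.read_state();print(s['eef_pos'])
for a,z in [((349,536),57.5),((365,172),57.5),((440,600),45.5),((478,122),53.5),((251,361),57.5)]: print(W2S(p,world('w5',*u(a),z)).round(1))
print(W2S(p,world('w5',123,145,45)).round(1),W2S(p,world('w5',204,274,43)).round(1),S2W(p,(-160,0,0)))
E
```

```text
[ 549.77158311 -154.07651495  177.26508226]
[[-127.8   44.6   57.5]]
[[-127.4  -44.9   57.5]]
[[-156.6   65.6   45.5]]
[[-154.9  -56.7   53.5]]
[[-100.9   -0.6   57.5]]
[[48.8  0.2 45. ]] [[ 2.9 92.1 43. ]] [[ 626.75552803 -215.65994522    0.        ]]
```

Call:
{"op": "step_arm", "data": {
  "deltas": [
    [[0.55,7.9,-5,0,0,0,0.121],[0.55,7.9,-5,0,0,0,0.121],[0.55,7.9,-5,0,0,0,0.121],[0.55,7.9,-5,0,0,0,0.121],[0.55,7.9,-5,0,0,0,0.121],[0.55,7.9,-5,0,0,0,0.121],[0.55,7.9,-5,0,0,0,0.121],[0.55,7.9,-5,0,0,0,0.121],[0.55,7.9,-5,0,0,0,0.121],[0.55,7.9,-5,0,0,0,0.121]]
  ]
}}

```text
clock: 7.9
eef_pos: [627.7, -204.0, 174.6]
tool_rot: [-3.139, -0.002, 1.471]
force: [0.4, -0.8, 0.3]
width: 46.9
```

Call:
{"op": "step_arm", "data": {
  "deltas": [
    [[0.55,0,-5,0,0,0,0.121],[0.55,0,-5,0,0,0,0.121],[0.55,0,0,0,0,0,0.121],[0.55,0,0,0,0,0,0],[0.55,0,0,0,0,0,0]]
  ]
}}

```text
clock: 8.32
eef_pos: [627.4, -213.9, 175.0]
tool_rot: [-3.14, -0.003, 1.824]
force: [-0.7, -0.5, -1.2]
width: 47.0
```

```bash
python3 - <<'E'
from h import *
p=np.load('p2.npy')
snap('wrist','w6');s=ctrl.read_state(); print(s['clock'],s['eef_pos'],s['tool_rot'],W2S(p,s['eef_pos']),s['width'])
E
```

```text
8.3667 [ 627.6299084  -213.79182098  175.46600542] [-3.14043863e+00 -1.86280803e-03  1.82473958e+00] [[-158.41323145   -1.31779923  175.46600542]] 46.77101353934527
```

View pics/w6.png

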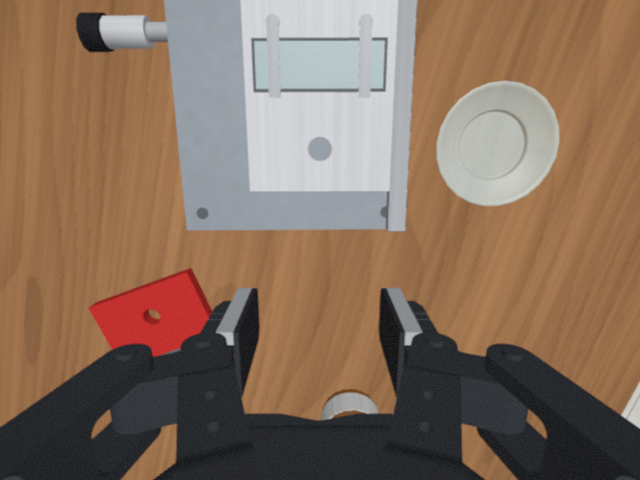

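```bash
python3 - <<'E'
from h import *
p=np.load('p2.npy')
print(world('top0',509,180),world('w6',345,400),world('side0',376,153))
print([W2S(p,world('w6',u,v,z)).round(1).tolist() for u,v,z in [(187,230,45.5),(249,191,57.5),(390,191,57.5),(320,149,57.5)]])
E
```

```text
[ 695.93154053 -381.34787939   71.45378859] [ 689.76411401 -361.64359526   19.06068965] [ 697.56889667 -373.05782606   73.51590024]
[[[-157.7, 90.3, 45.5]], [[-128.7, 43.5, 57.5]], [[-128.9, -47.9, 57.5]], [[-102.2, -2.5, 57.5]]]
```

Call:
{"op": "step_arm", "data": {
  "deltas": [
    [[0.55,0,0,-30,0,0,0],[0.55,0,0,-30,0,0,0],[0.55,0,0,-30,0,0,0],[0.55,0,0,-20,0,0,0],[0.55,0,0,-10,0,0,0],[0.55,0,0,0,0,0,0],[0.55,0,0,0,0,0,0]]
  ]
}}

```text
clock: 8.95
eef_pos: [628.5, -213.9, 57.0]
tool_rot: [3.141, -0.0, 1.827]
force: [0.7, 0.1, -0.0]
width: 46.9
```

Call:
{"op": "step_arm", "data": {
  "deltas": [
    [[0.55,0,0,-1,0,0,0],[0.55,0,0,-1,0,0,0],[0.55,0,0,0,0,0,0]]
  ]
}}

```text
clock: 9.2
eef_pos: [629.0, -214.6, 56.1]
tool_rot: [3.14, 0.001, 1.827]
force: [0.3, -0.1, 0.7]
width: 47.0
```

Call:
{"op": "step_arm", "data": {
  "deltas": [
    [[0.55,0,0,-1,0,0,0],[0.55,0,0,0,0,0,0]]
  ]
}}

```text
clock: 9.37
eef_pos: [628.3, -214.5, 54.3]
tool_rot: [3.141, 0.0, 1.827]
force: [0.0, 1.0, -0.7]
width: 47.2
```

Call:
{"op": "step_arm", "data": {
  "deltas": [
    [[0.55,0,0,-1,0,0,0],[0.55,0,0,0,0,0,0]]
  ]
}}

```text
clock: 9.53
eef_pos: [628.0, -214.3, 52.8]
tool_rot: [-3.142, -0.0, 1.828]
force: [-0.5, 0.1, -0.3]
width: 46.8
```

Call:
{"op": "step_arm", "data": {
  "deltas": [
    [[0.55,0,0,-1,0,0,0],[0.55,0,0,0,0,0,0]]
  ]
}}

```text
clock: 9.7
eef_pos: [628.0, -214.3, 51.6]
tool_rot: [-3.141, -0.0, 1.828]
force: [0.2, -0.4, 0.4]
width: 47.2
```

Call:
{"op": "step_arm", "data": {
  "deltas": [
    [[0.55,0,0,-1,0,0,0],[0.55,0,0,0,0,0,0]]
  ]
}}

```text
clock: 9.87
eef_pos: [628.2, -214.3, 51.1]
tool_rot: [3.142, 0.0, 1.828]
force: [-0.6, 0.2, 2.0]
width: 47.0
```

Call:
{"op": "step_arm", "data": {
  "deltas": [
    [[0.55,0,0,-1,0,0,0],[0.55,0,0,0,0,0,0]]
  ]
}}

```text
clock: 10.03
eef_pos: [628.2, -214.3, 51.1]
tool_rot: [3.142, 0.0, 1.828]
force: [-2.5, 0.2, 8.5]
width: 46.6
```

Call:
{"op": "step_arm", "data": {
  "deltas": [
    [[0.55,0,0,4.5,0,0,0],[0.55,0,0,4,0,0,0],[0.55,-0.63,2.42,0,0,0,0],[0.55,-0.63,2.42,0,0,0,0],[0.55,-0.63,2.42,0,0,0,0],[0.55,-0.63,2.42,0,0,0,0],[0.55,-0.63,2.42,0,0,0,0],[0.55,-0.63,2.42,0,0,0,0],[0.55,-0.63,2.42,0,0,0,0],[0.55,-0.63,2.42,0,0,0,0]]
  ]
}}

```text
clock: 10.87
eef_pos: [623.1, -194.8, 58.3]
tool_rot: [3.142, 0.0, 1.828]
force: [0.2, -2.0, -0.7]
width: 47.2
```

Call:
{"op": "step_arm", "data": {
  "deltas": [
    [[0.55,-0.63,2.42,0,0,0,0],[0.55,-0.63,2.42,0,0,0,0],[0.55,-0.63,2.42,0,0,0,0],[0.55,-0.63,2.42,0,0,0,0],[0.55,-0.63,2.42,0,0,0,0],[0.55,-0.63,2.42,0,0,0,0],[0.55,0,0,0,0,0,0]]
  ]
}}

```text
clock: 11.45
eef_pos: [619.1, -179.5, 58.3]
tool_rot: [-3.141, -0.001, 1.829]
force: [-0.2, -0.0, -0.1]
width: 47.5
```

```bash
python3 - <<'E'
from h import *
p=np.load('p2.npy')
snap('wrist','w7');s=ctrl.read_state(); print(s['clock'],s['eef_pos'],s['tool_rot'],W2S(p,s['eef_pos']),s['force'])
E
```

```text
11.5 [ 619.19997893 -179.51098936   58.35343025] [-3.14155083e+00 -8.91506081e-04  1.82843045e+00] [[-123.11466383   -1.81805063   58.35343025]] [ 0.98293785  0.3820767  -0.55460133]
```

View pics/w7.png

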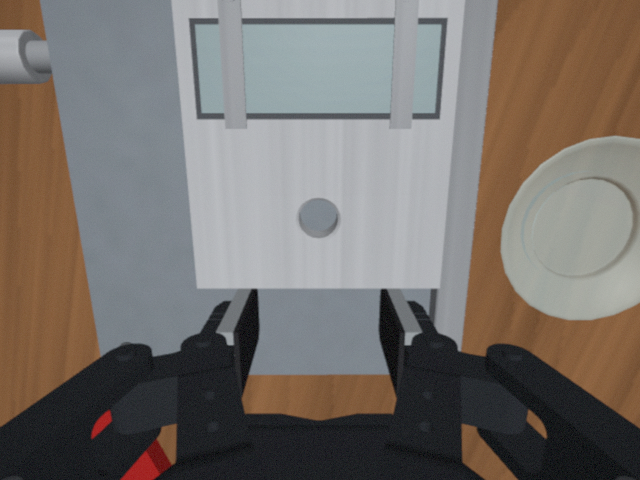

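```bash
python3 - <<'E'
from h import *
p=np.load('p2.npy')
for u,v,z in [(197,288,57.5),(441,288,57.5),(463,5,57.5),(173,5,57.5),(319,218,57.5),(388,374,45.5),(431,300,45.5)]: print(u,v,W2S(p,world('w7',u,v,z)).round(1))
E
```

```text
197 288 [[-112.3   43.2   57.5]]
441 288 [[-112.2  -47.9   57.5]]
463 5 [[-18.1 -46.7  57.5]]
173 5 [[-18.3  43.   57.5]]
319 218 [[-85.5  -2.3  57.5]]
388 374 [[-157.3  -32.3   45.5]]
431 300 [[-122.5  -48.2   45.5]]
```

Call:
{"op": "step_arm", "data": {
  "deltas": [
    [[0.55,-0.63,2.42,0,0,0,0],[0.55,-0.63,2.42,0,0,0,0],[0.55,-0.63,2.42,0,0,0,0],[0.55,-0.63,2.42,0,0,0,0],[0.55,-0.63,2.42,0,0,0,0],[0.55,-0.63,2.42,0,0,0,0],[0.55,-0.63,2.42,0,0,0,0],[0.55,-0.63,2.42,0,0,0,0]]
  ]
}}

```text
clock: 12.17
eef_pos: [614.2, -160.9, 58.4]
tool_rot: [3.142, 0.0, 1.828]
force: [0.1, -2.6, 0.4]
width: 47.2
```

```bash
python3 - <<'E'
from h import *
p=np.load('p2.npy')
snap('wrist','w8');s=ctrl.read_state(); print(s['clock'],s['eef_pos'],s['tool_rot'],W2S(p,s['eef_pos']),s['force'])
E
```

```text
12.2167 [ 614.07915382 -160.08728662   58.37003135] [-3.14149429e+00 -5.36826471e-04  1.82850217e+00] [[-103.02733946   -1.7682756    58.37003135]] [ 0.02428399 -0.88983463  0.49489342]
```

View pics/w8.png

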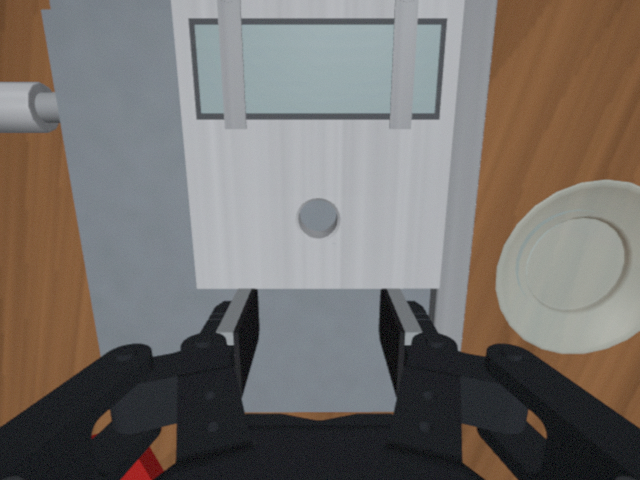

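Call:
{"op": "step_arm", "data": {
  "deltas": [
    [[0.55,-0.63,2.42,0,0,0,0],[0.55,-0.63,2.42,0,0,0,0],[0.55,-0.63,2.42,0,0,0,0],[0.55,-0.63,2.42,0,0,0,0],[0.55,-0.63,2.42,0,0,0,0],[0.55,-0.63,2.42,0,0,0,0],[0.55,-0.63,2.42,0,0,0,0],[0.55,-0.63,2.42,0,0,0,0],[0.55,-0.63,2.42,0,0,0,0],[0.55,-0.63,2.42,0,0,0,0]]
  ]
}}

```text
clock: 13.05
eef_pos: [607.9, -136.7, 58.3]
tool_rot: [-3.142, 0.0, 1.828]
force: [0.5, -2.3, 0.6]
width: 47.0
```

Call:
{"op": "step_arm", "data": {
  "deltas": [
    [[0.55,-0.63,2.42,0,0,0,0],[0.55,-0.63,2.42,0,0,0,0],[0.55,-0.63,2.42,0,0,0,0],[0.55,-0.63,2.42,0,0,0,0],[0.55,-0.63,2.42,0,0,0,0],[0.55,-0.63,2.42,0,0,0,0],[0.55,-0.63,2.42,0,0,0,0],[0.55,-0.63,2.42,0,0,0,0],[0.55,-0.63,2.42,0,0,0,0],[0.55,-0.63,2.42,0,0,0,0]]
  ]
}}

```text
clock: 13.88
eef_pos: [601.6, -112.7, 58.4]
tool_rot: [3.142, 0.0, 1.828]
force: [0.4, -3.3, 1.0]
width: 46.9
```

Call:
{"op": "step_arm", "data": {
  "deltas": [
    [[0.55,-0.5,1.93,0,0,0,0],[0.55,-0.5,1.93,0,0,0,0],[0.55,-0.5,1.93,0,0,0,0],[0.55,-0.5,1.93,0,0,0,0],[0.55,-0.5,1.93,0,0,0,0],[0.55,-0.5,1.93,0,0,0,0],[0.55,-0.5,1.93,0,0,0,0],[0.55,-0.5,1.93,0,0,0,0]]
  ]
}}

```text
clock: 14.55
eef_pos: [597.7, -97.4, 58.4]
tool_rot: [3.142, 0.0, 1.828]
force: [-0.3, -4.9, 4.0]
width: 46.9
```

```bash
python3 - <<'E'
from h import *
p=np.load('p2.npy')
snap('wrist','w9');s=ctrl.read_state(); print(s['clock'],s['eef_pos'],s['tool_rot'],W2S(p,s['eef_pos']),s['force'])
E
```

```text
14.6 [597.52352094 -96.6144234   58.41771496] [-3.14157710e+00 -2.55136631e-04  1.82823610e+00] [[-37.43089711  -1.77806663  58.41771496]] [ 0.24016061 -4.03799114  3.53376923]
```

View pics/w9.png

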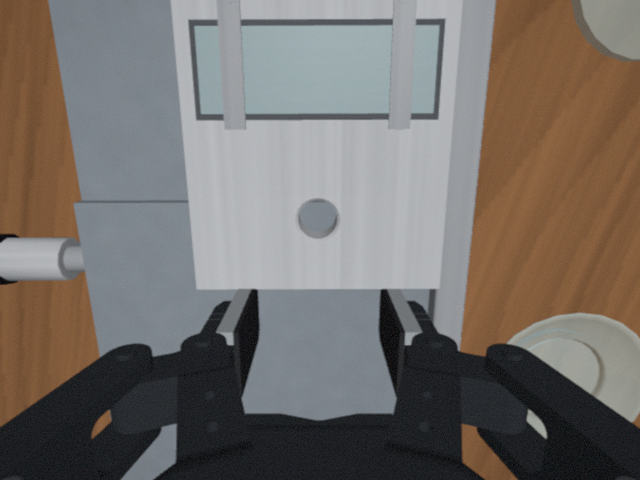

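Call:
{"op": "step_arm", "data": {
  "deltas": [
    [[0.55,-0.5,1.93,0,0,0,0],[0.55,-0.5,1.93,0,0,0,0],[0.55,-0.5,1.93,0,0,0,0],[0.55,-0.5,1.93,0,0,0,0],[0.55,-0.5,1.93,0,0,0,0],[0.55,-0.5,1.93,0,0,0,0],[0.55,-0.5,1.93,0,0,0,0],[0.55,-0.5,1.93,0,0,0,0]]
  ]
}}

```text
clock: 15.27
eef_pos: [593.5, -81.5, 58.3]
tool_rot: [-3.141, -0.0, 1.828]
force: [0.5, -4.5, 2.6]
width: 46.8
```

Call:
{"op": "step_arm", "data": {
  "deltas": [
    [[0.55,-0.5,1.93,0,0,0,0],[0.55,-0.5,1.93,0,0,0,0],[0.55,-0.5,1.93,0,0,0,0],[0.55,-0.5,1.93,0,0,0,0],[0.55,-0.5,1.93,0,0,0,0],[0.55,-0.5,1.93,0,0,0,0],[0.55,-0.5,1.93,0,0,0,0]]
  ]
}}

```text
clock: 15.85
eef_pos: [589.9, -68.1, 58.2]
tool_rot: [-3.141, -0.0, 1.828]
force: [-0.2, -5.0, 1.9]
width: 46.7
```

```bash
python3 - <<'E'
from h import *
p=np.load('p2.npy')
snap('wrist','w10');snap('side','s10');s=ctrl.read_state(); print(s['clock'],s['eef_pos'],s['tool_rot'],W2S(p,s['eef_pos']),s['force'])
crop('s10',260,150,420,300,4,'s10c')
E
```

```text
15.95 [589.71864368 -67.56766838  58.19087222] [-3.14096394e+00 -7.15218174e-04  1.82832553e+00] [[-7.35460879 -1.5613473  58.19087222]] [ 0.10198324 -1.8936501   1.24815387]
```

View pics/w10.png

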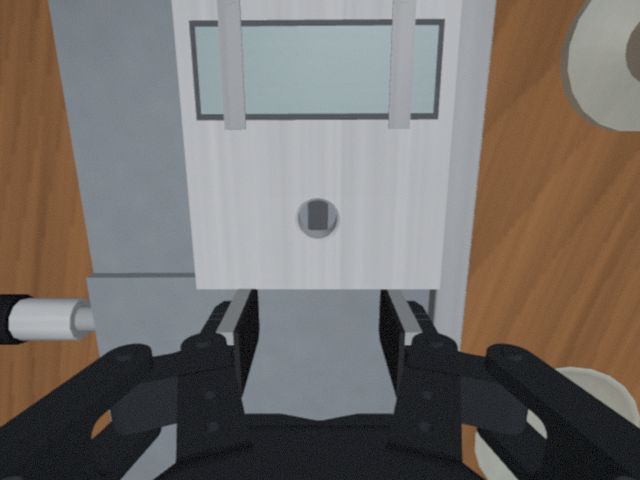

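View pics/s10c.png

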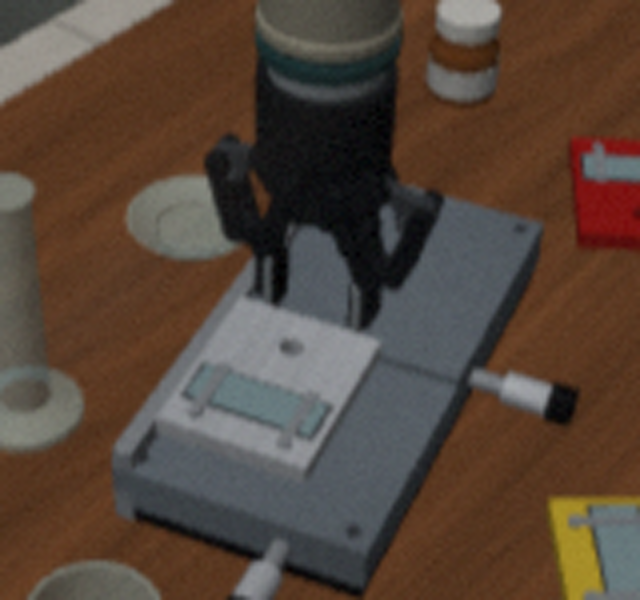

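Call:
{"op": "step_arm", "data": {
  "deltas": [
    [[0.55,-0.38,1.45,0,0,0,0],[0.55,-0.38,1.45,0,0,0,0],[0.55,-0.38,1.45,0,0,0,0],[0.55,-0.38,1.45,0,0,0,0],[0.55,-0.38,1.45,-0.5,0,0,0],[0.55,-0.38,1.45,-1,0,0,0],[0.55,-0.25,0.97,-1,0,0,0],[0.55,-0.25,0.97,-1,0,0,0]]
  ]
}}

```text
clock: 16.62
eef_pos: [587.5, -57.6, 54.9]
tool_rot: [3.141, 0.0, 1.828]
force: [-0.6, -4.8, 2.0]
width: 46.5
```

```bash
python3 - <<'E'
from h import *
p=np.load('p2.npy')
snap('wrist','w11');s=ctrl.read_state(); print(s['clock'],s['eef_pos'],s['tool_rot'],W2S(p,s['eef_pos']),s['force'])
crop('w11',170,100,470,320,2.6,'w11c')
E
```

```text
16.6667 [587.35271793 -57.16006787  54.66492459] [ 3.14143260e+00 -3.69713088e-04  1.82803591e+00] [[ 3.31313869 -1.90034098 54.66492459]] [-1.23295439 -4.06756767  2.03182167]
```

View pics/w11c.png

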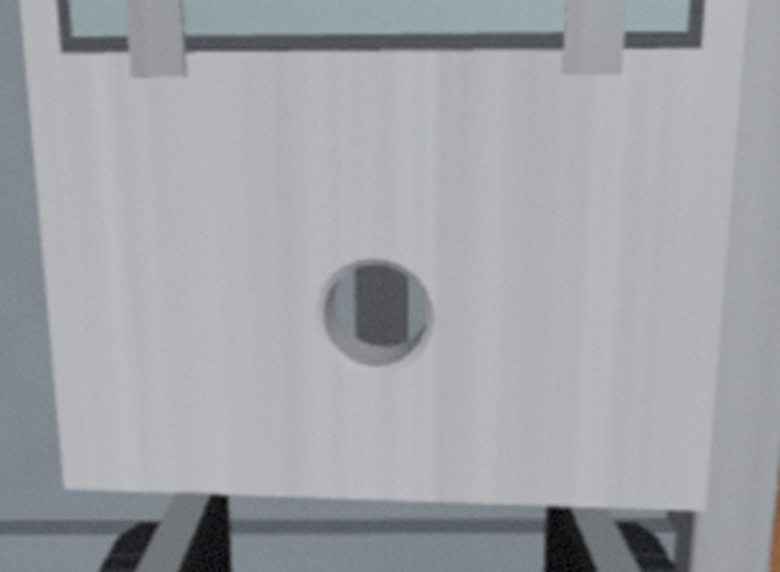

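Call:
{"op": "step_arm", "data": {
  "deltas": [
    [[0.55,-0.25,0.97,0,0,0,0],[0.55,-0.25,0.97,0,0,0,0],[0.55,-0.25,0.97,0,0,0,0],[0.55,-0.25,0.97,0,0,0,0],[0.55,-0.25,0.97,0,0,0,0]]
  ]
}}

```text
clock: 17.08
eef_pos: [586.1, -52.3, 54.8]
tool_rot: [3.141, -0.001, 1.828]
force: [-0.7, -2.5, 1.6]
width: 47.0
```

```bash
python3 - <<'E'
from h import *
p=np.load('p2.npy')
snap('wrist','w12');s=ctrl.read_state(); print(s['clock'],s['eef_pos'],s['tool_rot'],W2S(p,s['eef_pos']),s['force'])
crop('w12',170,100,470,320,2.6,'w12c')
E
```

```text
17.1333 [586.20217118 -51.36254838  54.74751245] [ 3.14084120e+00 -1.51834855e-03  1.82815847e+00] [[ 9.21330252 -2.25113557 54.74751245]] [-0.18719543  0.39302365 -0.56791198]
```

View pics/w12c.png

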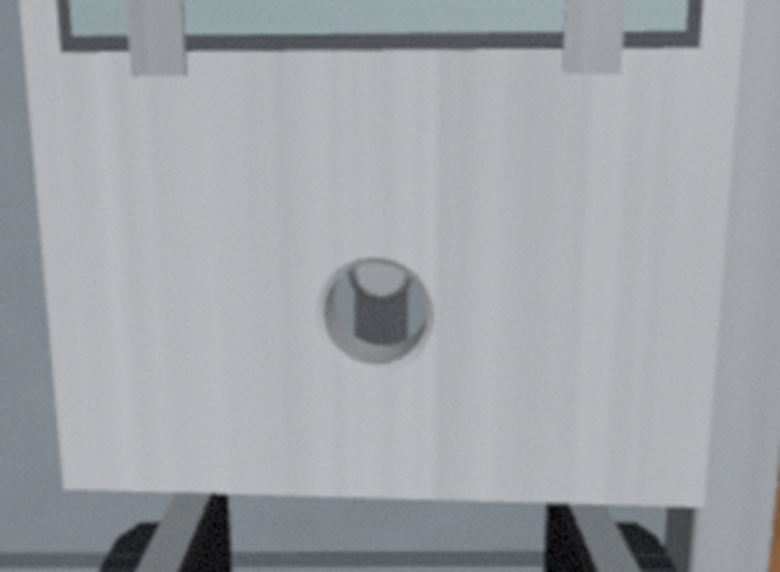

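Call:
{"op": "step_arm", "data": {
  "deltas": [
    [[0.55,-0.25,0.97,0,0,0,0],[0.55,-0.25,0.97,0,0,0,0],[0.55,-0.25,0.97,0,0,0,0],[0.55,-0.25,0.97,0,0,0,0]]
  ]
}}

```text
clock: 17.47
eef_pos: [585.6, -49.0, 54.9]
tool_rot: [3.141, 0.0, 1.828]
force: [0.7, -2.7, 0.4]
width: 46.9
```

```bash
python3 - <<'E'
from h import *
p=np.load('p2.npy')
snap('wrist','w13');s=ctrl.read_state(); print(s['clock'],s['eef_pos'],s['tool_rot'],W2S(p,s['eef_pos']),s['force'])
crop('w13',170,100,470,320,2.6,'w13c')
E
```

```text
17.5167 [585.4336084  -48.84912748  54.88798161] [3.14097539e+00 2.35085138e-04 1.82776544e+00] [[11.83934632 -2.14219833 54.88798161]] [ 1.7586414  -2.55103508  1.09363364]
```

View pics/w13c.png

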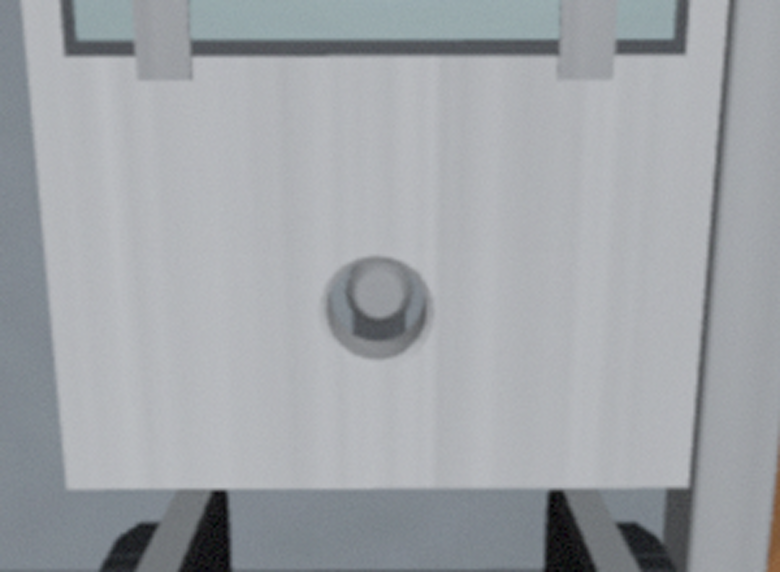

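Call:
{"op": "step_arm", "data": {
  "deltas": [
    [[0.55,-0.25,0.97,0,0,0,0],[0.55,-0.12,0.48,0,0,0,0],[0.55,0,0,0,0,0,0]]
  ]
}}

```text
clock: 17.77
eef_pos: [584.9, -47.6, 54.9]
tool_rot: [3.141, 0.0, 1.828]
force: [1.1, -2.7, -0.2]
width: 47.1
```

Call:
{"op": "step_arm", "data": {
  "deltas": [
    [[0.55,-0.12,0.48,0,0,0,0],[0.55,-0.12,0.48,0,0,0,0],[0.55,0,0,0,0,0,0]]
  ]
}}

```text
clock: 18.02
eef_pos: [584.5, -46.5, 54.9]
tool_rot: [3.142, 0.0, 1.828]
force: [0.7, -1.7, 1.3]
width: 47.2
```

Call:
{"op": "step_arm", "data": {
  "deltas": [
    [[0.55,-0.12,0.48,0,0,0,0],[0.55,-0.12,0.48,0,0,0,0],[0.55,0,0,0,0,0,0]]
  ]
}}

```text
clock: 18.27
eef_pos: [584.3, -45.9, 54.9]
tool_rot: [3.142, 0.0, 1.828]
force: [1.7, -3.0, 0.6]
width: 46.9
```

Call:
{"op": "step_arm", "data": {
  "deltas": [
    [[0.55,-0.12,0.48,0,0,0,0],[0.55,0,0,0,0,0,0]]
  ]
}}

```text
clock: 18.43
eef_pos: [584.3, -45.7, 54.9]
tool_rot: [3.142, 0.001, 1.827]
force: [0.6, -4.5, 0.7]
width: 47.4
```

```bash
python3 - <<'E'
from h import *
p=np.load('p2.npy')
snap('wrist','w14');s=ctrl.read_state(); print(s['clock'],s['eef_pos'],s['tool_rot'],W2S(p,s['eef_pos']),s['force'])
crop('w14',170,100,470,320,2.6,'w14c')
d=load('w14')['d']
for u,v in [(200,270),(430,270),(210,120),(430,120)]: print(W2S(p,world('w14',u,v)).round(1))
E
```

```text
18.4833 [584.27881656 -45.75426639  54.84742122] [3.14156740e+00 7.60870815e-04 1.82730208e+00] [[15.12551985 -1.80638156 54.84742122]] [ 1.10904028 -3.8054376   0.50563736]
[[32.5 42.  52.3]]
[[ 32.7 -43.6  52.7]]
[[86.  33.9 53.7]]
[[ 86.1 -39.5  52.7]]
```

View pics/w14c.png

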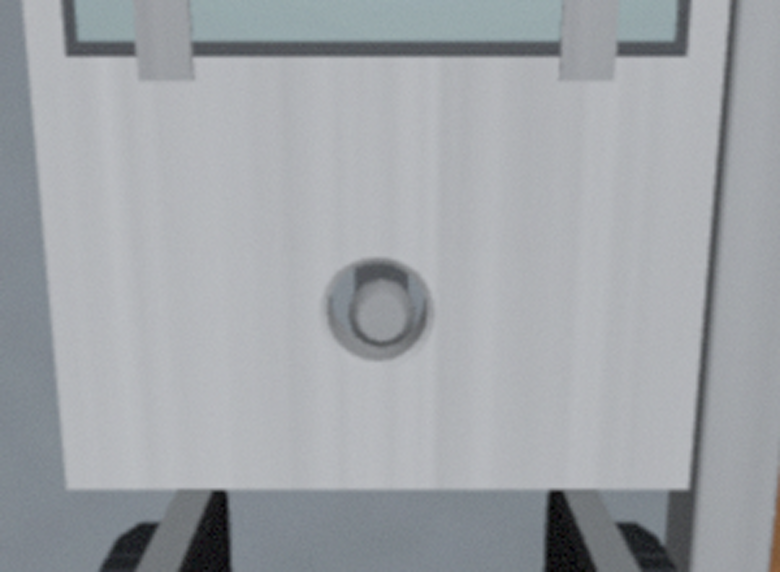

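Call:
{"op": "step_arm", "data": {
  "deltas": [
    [[0.55,0.5,-1.93,0,0,0,0],[0.55,1,-4,0,0,0,0],[0.55,1,-4,0,0,0,0],[0.55,0,0,20,0,0,0],[0.55,0,0,35,0,0,0],[0.55,0,0,35,0,0,0],[0.55,0,0,30,0,0,0],[0.55,0,0,0,0,0,0],[0.55,0,0,0,0,0,0],[0.55,0,0,0,0,0,0]]
  ]
}}

```text
clock: 19.32
eef_pos: [585.9, -54.8, 174.2]
tool_rot: [-3.14, -0.001, 1.828]
force: [0.4, 0.0, -0.7]
width: 47.1
```

```bash
python3 - <<'E'
from h import *
snap('wrist','w15');snap('side','s15');s=ctrl.read_state(); print(s['clock'],s['eef_pos'],s['force'])
crop('w15',140,0,460,240,2.5,'w15c');crop('s15',240,150,420,310,4,'s15c')
E
```

```text
19.4167 [585.44795131 -54.89632163 173.28596978] [ 0.81637612  0.13360374 -0.01158649]
```

View pics/w15c.png

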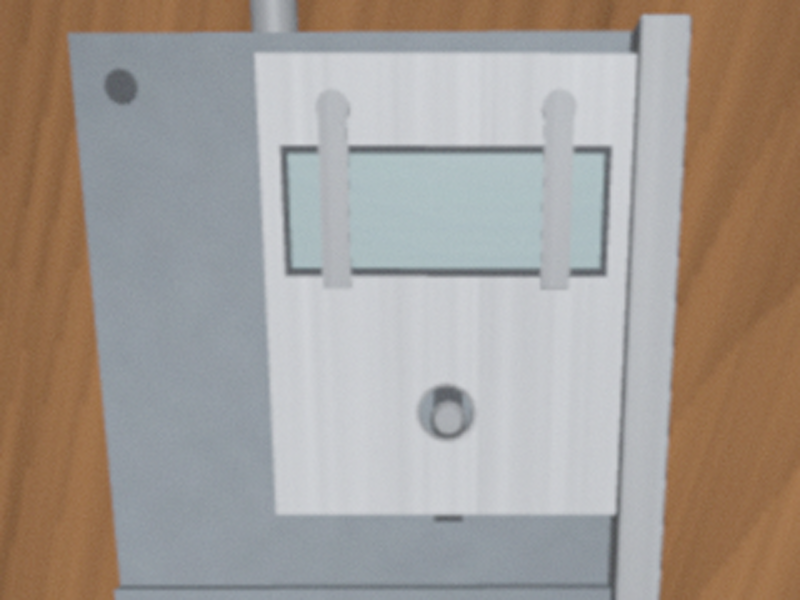

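View pics/s15c.png

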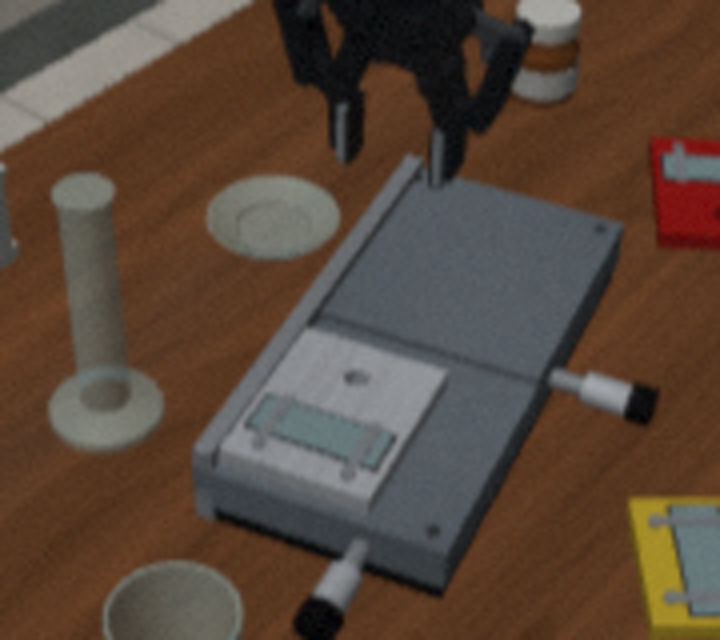

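```bash
python3 - <<'E'
from h import *
p=np.load('p2.npy');u=lambda a:(np.array(a)+.5)/2.5-.5+np.array([140,0])
C=[W2S(p,world('w15',*u(a),52))[0] for a in [(255,53),(637,53),(616,515),(276,515)]];C=np.array(C);print(C.round(1))
F=[W2S(p,world('w15',*u(a),53.5))[0] for a in [(641,16),(617,585)]];print(np.round(F,1), np.round([W2S(p,world('w15',*u(a),45.3))[0] for a in [(118,588)]],1))
g=lambda a,b:np.arctan2(*(a-b)[[1,0]]);print(g(C[1],C[2]),g(C[0],C[3]),g(F[0],F[1]))
pts=np.array([world('w15',*u((x,y))) for x in range(285,600,8) for y in range(300,500,8) if abs(x-446)>40 or abs(y-410)>40]+[world('w15',*u((x,y))) for x in range(365,530,8) for y in range(65,135,8)])
S=W2S(p,pts);A=np.c_[S[:,:2],np.ones(len(S))];c=np.linalg.lstsq(A,S[:,2],rcond=None)[0];print('plane',c,'z at corners',[float(np.round(c@[x,y,1],2)) for x,y in[(20,0),(130,0),(75,45),(75,-45)]])
bd=np.array([W2S(p,world('w15',*u((x,y))))[0] for x in range(130,240,8) for y in range(150,560,8)]);print('bed z',np.median(bd[:,2]))
E
```

```text
[[135.5  44.7  52. ]
 [135.6 -45.3  52. ]
 [ 25.3 -45.5  52. ]
 [ 25.1  44.8  52. ]]
[[142.9 -45.5  53.5]
 [  6.5 -46.4  53.5]] [[ 3.2 90.9 45.3]]
0.0021175513432004967 -0.0007034654525666657 0.0064199590606270306
plane [ 5.10421499e-03 -1.42387490e-03  5.24554113e+01] z at corners [52.56, 53.12, 52.77, 52.9]
bed z 40.15872669985907
```

```bash
python3 - <<'E'
from h import *
p=np.load('p2.npy');u=lambda a:(np.array(a)+.5)/2.5-.5+np.array([140,0])
S=np.array([W2S(p,world('w15',*u((x,y))))[0] for x in range(130,245,6) for y in range(120,560,6)])
c=np.linalg.lstsq(np.c_[S[:,:2],np.ones(len(S))],S[:,2],rcond=None)[0];print(c)
for n,(x0,x1,y0,y1) in dict(bedfront=(150,240,60,110),bedrear=(140,240,520,560),pfl=(275,310,70,130),pfm=(365,530,70,130),pfr=(590,620,70,130),prl=(285,400,470,505),prr=(500,600,470,505),slide=(370,520,170,250)).items():
    z=[world('w15',*u((x,y)))[2] for x in range(x0,x1,3) for y in range(y0,y1,3)];print(n,np.median(z).round(2),np.std(z).round(2))
E
```

```text
[-5.33642301e-02 -8.22438043e-01  1.01114501e+02]
bedfront 40.19 0.73
bedrear 40.24 12.32
pfl 52.25 16.55
pfm 52.12 21.83
pfr 51.96 0.72
prl 52.14 11.88
prr 52.0 12.72
slide 53.26 20.82
```

```bash
python3 - <<'E'
from cell import ctrl
print(ctrl.finish_job())
E
```

```text
the job is handed in; nothing more can be done
None
```

The carrier is home on the sunken bed: its hole is over the pin, it lies flat, and it is square against the fence. I handed the job in at about 19.5 s; no verdict was reported.

**What I did:** I pushed the carrier's open long side with both spread fingertips until it squared up on the fence. I then pushed its rear edge along the fence with two fingers, riding over the pin until it dropped. Pushing on about 3 mm, I met light resistance (about 4–5 N) from the pin. I backed the gripper off and raised it clear.

**Last checks:**
- **Flatness:** the top of the plate reads 52.0–52.25 mm at the front and rear on both sides, with the bed at 40.2 mm. The expected top when home is 52 mm.
- **Squareness:** the plate's edges are within about 0.006 rad of the fence line, and its fence-side edge is at y ≈ -45.4 mm.
- **Pin:** it shows inside the hole, against the hole's rear side.
- **Glassware:** the cylinder is upright and the part of the beaker in view looks undisturbed. I did not measure their positions.
- **Force:** the highest reading I saw was about 9 N.

**Disagreements:**
- The camera calibrations differed by a few mm along the fence. I settled the fence contact and the final stop by touch.
- A first plane fit to the depth image suggested a 0.5 mm front-to-rear slope. Its noise was high, and the regional medians above did not show that slope.

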